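# Put the setting master back in its touch-latched gauge tray

## Robot

A 6-joint arm with a two-finger parallel gripper is mounted at the origin on the work surface. World frame = base frame: x ahead of the robot, y to its left, z up, the work surface at z = 0. Lengths are in m, angles in degrees, forces in N, time in s.
With the tool pointing down it reaches from about 0.3 to 0.75 m from the base axis. Payload 8.5 kg.
Tool frame: the origin (TCP) lies at the very end of the fingers, on their centre line; the grasp point (between the pads) lies 19 mm behind it; z points along the fingers, y is the line along which they close (so a half turn about z gives the same grasp; the last joint's range is limited). The gripper opens to 85 mm and grips with 20 to 120 N. Pads are 22 mm wide; open, the fingers measure 114 mm over their backs; the gripper's body (76 mm by 85 mm) begins 54 mm behind the grasp point. The pads swing forward as they close: fully open they stand 13 mm farther back than shut.
Start: joints at [-84.07, 21.807, 74.336, -0, 83.858, -12.336], TCP at [0.172, -0.522, 0.205] pointing down, gripper open.
Joint ranges: [-178.18, 178.18], [-50.72, 133.34], [12.68, 142.11], [-81.47, 261.47], [9.98, 163.14], [-165.26, 165.26]. Speed limits (degrees/s): [136.94, 136.94, 180, 180, 180, 180].

## Interface

Orientations are given as a 3x3 rotation matrix whose columns are the frame's x, y, z axes.
In Python, from rig import observe, cams, ticket gives the robot as it stands.
- The arm moves only by the tool move_arm, never from a script. Its arguments are lists of equal length, an entry for each row: "jaw": the finger opening in cm, from 0 to 8.54; "dp": the shift along the tool's x, y, z in cm, a list of three; "turn": the turn, a rotation vector about the tool's x, y, z in rad, a list of three. In form: {"jaw": [jaw, ...], "dp": [[tx, ty, tz], ...], "turn": [[wx, wy, wz], ...]}. A call has 1 to 12 rows; each row shifts and turns the commanded pose from where the row before left it, along the tool's axes as they then stand; what a row does not reach is not made up. A row lasts 1/12 s, in which the tool goes at most 41.7 mm and 7.16 degrees, less where a joint would pass 70% of its speed; a pose out of reach is approached as far as the arm can. A call is refused whole if a number of a shift passes 4.17 or a number of a turn 0.125, either way. A call with a gripper value outside its range is refused whole. The fingers move at their own pace and stop on an object; "force" is the grip in N (left out, the last holds). Time passes only in rows, so rows that do not move let the fingers close. It gives the time, the measured TCP pose, the force, the opening and the grip force at its end, in the units of the state.
- observe(): the state, without advancing time (a new reading comes with each control period).
- cams.get_image(name): name is "scene" or "top" or "wrist"; returns (picture, depth): 384x512x3 uint8, red, green, blue; 384x512 float32, m along the optical axis (not along the pixel's ray), 0 where there is no reading.
- cams.calibration(name): a dict with "vertical_fov" (degrees; the focal length in pixels is half the picture's height over the tangent of half this angle, whatever the lens; pixels are square), "cx", "cy" (the principal point, pixels), "view" (4x4, takes a point from world to camera coordinates); the wrist camera has in their place "tool_from_camera" (4x4, takes a point from camera to tool coordinates, whose origin is the TCP and whose axes are the flange's). Camera axes: x right, y up, looking along -z (the intrinsics and any distortion apply to the point x, -y, -z); pixel columns grow to the right and rows downward; lengths in m; the calibration is good to about 2 mm. A picture is of the moment at which its call begins: read the wrist's pose just before it. calibration takes no time and is no camera call.
- ticket.close_job(): hands the job in; it is judged then, once.
Trained networks look in the newest picture that a camera, given by its name, has taken for a name from the list of things; names that differ only in an ending like _2 or _b are one class to them, and where a whole thing is asked for, a point or a joint stands for the part that bears it (a point fixed in the world has none). Each returns a list of dicts, best first, with "p" (0 to 1); they miss things now and then, are a little off and sometimes report something else, mostly with a low value. They report only what shows in the picture. A call takes as long as a camera call. They do not tell look-alikes from the thing itself.
- cams.spot_in(camera, query): "box" ([centre column, centre row, width, height] as shares, 0 to 1, of the picture: columns of its width, rows of its height, round what is visible of it).
- cams.outline_of(camera, query): "mask" (384x512 bool, what is visible of it) and "box" ([centre column, centre row, width, height] as shares, 0 to 1, of the picture: columns of its width, rows of its height, round what is visible of it).
- cams.mark_of(camera, query): "location" ([column, row] as shares, 0 to 1, of the picture: columns of its width, rows of its height: a listed point, or the origin of a listed thing).
The state is a dict: "time_s": time; "q": joint angles; "qvel": joint speeds; "joint_efforts": joint torques, N m; "position": TCP position; "tool_rot": TCP orientation; "ft_force": force on the tool from outside, world axes, zero at the start; "wrist_torque": the same for the moment, N m; "grip_width": finger opening in m; "gripper_force": force on a finger pad.
Only numpy, scipy, OpenCV 4.12 (cv2) and the standard library are available. Lean on these libraries where they do the work, as an engineer would, in place of code of your own. Each camera call takes 0.05 s, during which the arm holds its last target. There are 200 camera calls.

## Task

Press the blue front of the instrument case inward until its touch latch lets go and the tray springs out, stand the steel setting master upright in the empty nest beside the brass one and let go of it, then push the tray back in until it latches again and stays shut when you let go. The latch is delicate: feel for its stop and never push on the tray harder than 15 N, keep the brass master standing in its nest, and leave everything else on the bench where it is.

Things in the scene. Friction and masses are not known exactly. Their poses are not given: they have to be found in the camera images.
- case: low grey steel instrument case, 180 mm deep (x), 200 mm wide (y), 80 mm high, fixed to the bench; origin: centre of its underside. Its -x side is the front, facing the robot; the tray is pushed in along the case's +x and springs out along its -x in about 1 s.
- tray (a joint): tray travel in m along the case's -x: 0 = latched, 0.065 = fully out, negative = pressed in past latched. Push-push latch: pressing to its stop, then easing off, frees a latched tray (it springs out) or latches an open one (to within 1 mm of 0). The stop lies 8 to 23 mm beyond 0, unlike each time and unseen; the latch changes over only in the last 2.5 mm before it, so feel for the stop.
- tray_front (a point): centre of the outer face of the tray's flat blue front plate, 200 mm wide (y), 12 mm thick, from 5 to 77 mm above the bench; moves with the tray, case's axes. Latched, the face is 38 mm ahead of the case. Push it anywhere with closed fingertips: about 2.5 N (out) to 5 N (in), plus 25 N per m/s of speed; at the latch stop the force climbs steeply: 8 to 9 N means it is reached; meet it and press slowly (about 10 mm/s).
- empty_nest (a point): centre of the empty nest's floor (moves with the tray), 12 mm above the bench: a black collar, 34 mm bore, 42 mm outside, 8 mm high; 42 mm behind the front plate's outer face, 45 mm to the case's -y side. With the tray out it is 61 mm ahead of the case, open from above; with the tray in it is inside the case.
- full_nest (a point): centre of the floor of the other, equal nest, 45 mm to the case's +y side, in which the brass master stands.
- master_center (a point): centre (half-way up, 25 mm above its underside) of the bright steel setting master: a stepped round piece 50 mm high, standing upright on the bench, foot 30 mm across and 12 mm high, then a short cone up to 15 mm, then a 22 mm shaft from 15 mm up to the top; z is its axis. About 170 g. Grip it by the shaft from above, tips no lower than 15 mm above its underside.
- brass_center (a point): centre (half-way up) of the brass master, same shape and size, standing in the full nest on the tray; it rides with the tray. Leave it standing there.
- ring_gauge: ring gauge: plain dark steel ring lying flat, 60 mm across, 36 mm bore, 20 mm high; its origin is its underside's centre. Leave alone.
- pin_jar: small amber jar with a yellow cap, 48 mm across, 62 mm high; origin: underside's centre. Leave alone.
- calliper: digital calliper lying flat, 220 mm long, 13 mm thick, at the right; origin: middle of its underside. Leave alone.
- driver: screwdriver with an orange handle, 170 mm long, lying at the back of the bench; origin: along its length, on its underside. Leave alone.
- block: small pale stone block 50 x 50 x 30 mm at the right; origin: underside's centre. Leave alone.
- master: the same steel setting master; its origin is the centre of its underside.
There are look-alikes about, which are no part of the job. Of the things like the master, leave any that is turquoise; of the rest the smaller one is meant.

How it is judged:
By the outcome, as a careful person would: the job done as asked, in the order asked, and still so for the second after the job is handed in, with the robot touching nothing.
It also fails if it takes over 72 s, if anything falls off the work surface, if the arm or the gripper's body presses on something with over 40 N, if the wrist force passes 120 N, or if a joint passes its speed limit or range.

## Working session

There is one attempt and no reset: what is moved stays moved. The work goes in short steps, Python scripts to look and compute and a tool call to move; the robot and the scene stay as the last step left them, time stands still between calls to the robot, and variables do not carry over. Pictures are saved under pics/ and viewed, at most 10 in all, crops included, and the job is handed in when it is done.

Besides the shell and the picture viewer there is one more tool, called after "Request:" by a JSON object that holds its "op" and its "data". move_arm: Moves the arm, as the interface text tells. Its arguments: {"type":"object","properties":{"jaw":{"type":"array","items":{"type":"number"}},"dp":{"type":"array","items":{"type":"array","items":{"type":"number"}}},"turn":{"type":"array","items":{"type":"array","items":{"type":"number"}}},"force":{"type":"number"}},"required":["jaw","dp","turn"]}

```bash
mkdir -p pics
cat > h.py <<'E'
import numpy as np, cv2
from rig import observe, cams, ticket
def ray(name,cal,u,v):
    f=192/np.tan(np.radians(cal["vertical_fov"])/2)
    return np.array([(u-cal["cx"])/f,-(v-cal["cy"])/f,-1.])
def c2w(name,st=None):
    cal=cams.calibration(name)
    if "view" in cal: return cal,np.linalg.inv(np.array(cal["view"]))
    T=np.eye(4);T[:3,:3]=np.array(st["tool_rot"]);T[:3,3]=st["position"]
    return cal,T@np.array(cal["tool_from_camera"])
def depthpt(name,u,v,d,st=None):
    cal,M=c2w(name,st); return (M@np.append(ray(name,cal,u,v)*d,1))[:3]
def atz(name,u,v,z,st=None):
    cal,M=c2w(name,st); r=M[:3,:3]@ray(name,cal,u,v); o=M[:3,3]; return o+r*(z-o[2])/r[2]
def save(n,im): cv2.imwrite("pics/"+n,im[:,:,::-1])
E
python3 - <<'E'
from h import *
print(cams.calibration("scene"));print(cams.calibration("top"));print(cams.calibration("wrist"))
s=observe();print(s)
ims=[]
for c in("scene","top"):
    im,d=cams.get_image(c);np.save(c+"_d.npy",d);np.save(c+"_i.npy",im);save(c+"0.png",im)
    for q in("master","brass_center","case","tray_front","empty_nest","full_nest","master_center","pin_jar","ring_gauge"):
        for r in cams.mark_of(c,q)[:4]:
            u,v=r["location"][0]*512,r["location"][1]*384
            z=dict(master=0,brass_center=.037,case=0,tray_front=.041,empty_nest=.012,full_nest=.012,master_center=.025,pin_jar=0,ring_gauge=0)[q]
            print(c,q,round(r["p"],2),round(u),round(v),atz(c,u,v,z).round(3))
E
```

```text
{'vertical_fov': 50.306420879782294, 'cx': 255.2461442119968, 'cy': 189.13232715213442, 'view': array([[-0.76263602,  0.64669154,  0.01327999,  0.48293901],
       [-0.43793111, -0.53133911,  0.72518625,  0.16955856],
       [ 0.47602799,  0.54723743,  0.68842468, -1.46235681],
       [ 0.        ,  0.        ,  0.        ,  1.        ]])}
{'vertical_fov': 55.075019049023915, 'cx': 253.4667393616371, 'cy': 190.5203604697306, 'view': array([[ 0.01532133, -0.99987711, -0.00331854, -0.0784608 ],
       [ 0.9764791 ,  0.01424875,  0.21514075, -0.59827006],
       [-0.21506703, -0.00653673,  0.97657741, -1.07245885],
       [ 0.        ,  0.        ,  0.        ,  1.        ]])}
{'vertical_fov': 71.93251634731048, 'cx': 256.775670147229, 'cy': 192.1897243198453, 'tool_from_camera': array([[ 7.49320468e-07,  9.64398599e-01,  2.64452912e-01,
         6.60771450e-02],
       [ 9.99999579e-01, -2.43349396e-04,  8.84605484e-04,
         1.64363623e-04],
       [ 9.17466746e-04,  2.64452800e-01, -9.64398193e-01,
        -1.68422586e-01],
       [ 0.00000000e+00,  0.00000000e+00,  0.00000000e+00
[... 1560 characters left out ...]
[0.438 0.113 0.   ]
top master 0.49 163 211 [0.542 0.223 0.   ]
top master 0.42 174 232 [0.474 0.183 0.   ]
top brass_center 0.55 264 198 [ 0.583 -0.104  0.037]
top case 0.56 275 169 [ 0.688 -0.139  0.   ]
top tray_front 0.61 283 204 [ 0.563 -0.164  0.041]
top tray_front 0.46 291 190 [ 0.61  -0.189  0.041]
top empty_nest 0.87 291 187 [ 0.626 -0.191  0.012]
top full_nest 0.61 266 194 [ 0.599 -0.111  0.012]
top full_nest 0.4 178 145 [0.761 0.183 0.012]
top master_center 0.66 161 212 [0.534 0.222 0.025]
top master_center 0.55 172 235 [0.464 0.183 0.025]
top master_center 0.48 194 242 [0.441 0.113 0.025]
top pin_jar 0.62 122 236 [0.459 0.347 0.   ]
top ring_gauge 0.68 136 179 [0.648 0.318 0.   ]
```

Run:
```python
from h import *
a=np.load("scene_i.npy");b=np.load("top_i.npy")
save("crop1.png",np.vstack([np.hstack([cv2.resize(a[190:290,280:413],(399,300),interpolation=2),cv2.resize(b[170:270,100:233],(399,300),interpolation=2)]),
 np.hstack([cv2.resize(a[120:253,150:327],(399,300),interpolation=2),cv2.resize(b[120:253,190:367],(399,300),interpolation=2)])]))
```

```text
(no output)
```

View pics/scene0.png

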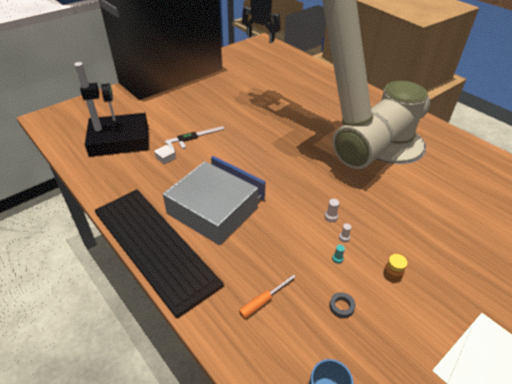

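View pics/crop1.png

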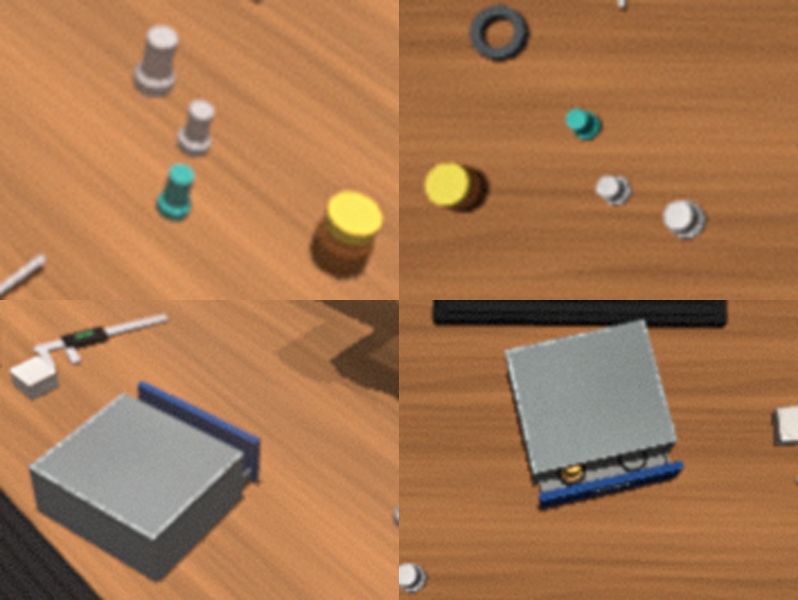

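The three candidates, by scene pixel: large silver (333,209), small silver (346,231) and turquoise (340,253). The small silver one is meant, since turquoise is excluded and it is the smaller of the other two. The crop confirms this. Next I'll get the plate line and the case yaw.

Run:
```python
from h import *
for c in("top","scene"):
    im=np.load(c+"_i.npy").astype(int);d=np.load(c+"_d.npy")
    m=(im[...,2]>im[...,0]+40)&(im[...,2]>im[...,1]+25)&(d>0)
    P=np.array([depthpt(c,u,v,d[v,u]) for v,u in zip(*np.nonzero(m))])
    P=P[(P[:,0]<.75)&(P[:,0]>.45)&(P[:,1]<0)&(P[:,1]>-.35)&(P[:,2]<.1)]
    t=P[P[:,2]>.068]
    rect=cv2.minAreaRect(t[:,:2].astype(np.float32)*1000)
    vx,vy,x0,y0=cv2.fitLine(t[:,:2].astype(np.float32),cv2.DIST_HUBER,0,.01,.01).ravel()
    print(c,len(P),len(t),rect,vx,vy,x0,y0,"z",P[:,2].min(),P[:,2].max())
    # case top
    g=[(u,v) for v in range(100,260) for u in range(150,370) if d[v,u]>0]
    Q=np.array([depthpt(c,u,v,d[v,u]) for u,v in g]);k=[abs(int(im[v,u,0])-int(im[v,u,2]))<35 for u,v in g]
    Q=Q[np.array(k)&(abs(Q[:,2]-.08)<.012)&(Q[:,0]>.55)&(Q[:,0]<.85)&(abs(Q[:,1]+.15)<.16)]
    print(len(Q),np.median(Q[:,2]),cv2.minAreaRect(Q[:,:2].astype(np.float32)*1000))
    # masters silver
    Q=np.array([depthpt(c,u,v,d[v,u]) for v in range(190,260) for u in range(140,380) if d[v,u]>0])
    for n,(x,y) in dict(small=(.468,.184)).items():
        S=Q[(np.hypot(Q[:,0]-x,Q[:,1]-y)<.03)&(Q[:,2]>.012)]; T=S[S[:,2]>.04]
        print(n,len(S),S.mean(0),S[:,2].max(),T.mean(0) if len(T) else 0)
```

```text
Traceback (most recent call last):
  File "h.py", line 12, in depthpt
    cal,M=c2w(name,st); return (M@np.append(ray(name,cal,u,v)*d,1))[:3]
          ~~~^^^^^^^^^
  File "h.py", line 7, in c2w
    cal=cams.calibration(name)
ValueError: time passes only in moves, steps and waits
```

```bash
cat >> h.py <<'E'
def cloud(name,d,st=None):
    cal,M=c2w(name,st); f=192/np.tan(np.radians(cal["vertical_fov"])/2)
    v,u=np.indices(d.shape); P=np.stack([(u-cal["cx"])/f*d,-(v-cal["cy"])/f*d,-d],-1)
    W=P@M[:3,:3].T+M[:3,3]; W[d<=0]=9; return W
E
python3 - <<'E'
from h import *
for c in("top","scene"):
    im=np.load(c+"_i.npy").astype(int);d=np.load(c+"_d.npy");W=cloud(c,d)
    X,Y,Z=W[...,0],W[...,1],W[...,2]
    m=(im[...,2]>im[...,0]+40)&(im[...,2]>im[...,1]+25)&(abs(X-.6)<.15)&(abs(Y+.17)<.17)&(Z<.1)
    P=W[m];t=P[P[:,2]>.068]
    print(c,len(P),len(t),cv2.minAreaRect(t[:,:2].astype(np.float32)*1000),P[:,2].min(),P[:,2].max())
    g=(abs(im[...,0]-im[...,2])<35)&(abs(Z-.08)<.012)&(abs(X-.69)<.15)&(abs(Y+.15)<.16)&~m
    Q=W[g];print(len(Q),np.median(Q[:,2]),cv2.minAreaRect(Q[:,:2].astype(np.float32)*1000))
    s=(np.hypot(X-.468,Y-.184)<.028)&(Z>.012)
    S=W[s];T=S[S[:,2]>.042];print(len(S),S.mean(0),S[:,2].max(),len(T),T.mean(0))
E
```

```text
top 273 255 ((569.6300659179688, -161.75289916992188), (12.44055461883545, 196.0020751953125), 13.774765014648438) 0.018414117701270216 0.08229050008862604
3591 0.0795289002622026 ((670.57373046875, -137.29200744628906), (219.5680694580078, 199.86354064941406), 13.849095344543457)
71 [0.46898007 0.18363485 0.0375044 ] 0.05251924960502152 41 [0.46961678 0.1864937  0.04920725]
scene 144 144 ((571.6358032226562, -162.16049194335938), (12.201783180236816, 194.66744995117188), 13.506067276000977) 0.07244590098387393 0.07993579014514451
3489 0.07863194639687954 ((669.6415405273438, -135.48915100097656), (221.42086791992188, 203.15061950683594), 13.98861312866211)
123 [0.47410021 0.19117845 0.03434019] 0.051516684955631886 50 [0.4714162  0.18903337 0.047988  ]
```

Request:
{"op": "move_arm", "data": {"jaw": [0, 0, 0, 0, 0, 0, 0, 0, 0, 0, 0, 0], "dp": [[0, 0, 0], [3, -1.8, 0.6], [3, -1.8, 0.6], [3, -1.8, 0.6], [3, -1.8, 0.6], [3, -1.8, 0.6], [3, -1.8, 0.6], [3, -1.8, 0.6], [3, -1.8, 0.6], [3, -1.8, 0.6], [3, -1.8, 0.6], [0, 0, 0]], "turn": [[0, 0, 0.078], [0, 0, 0], [0, 0, 0], [0, 0, 0], [0, 0, 0], [0, 0, 0], [0, 0, 0], [0, 0, 0], [0, 0, 0], [0, 0, 0], [0, 0, 0], [0, 0, 0]]}}

```text
time_s: 2.0
position: [0.4234, -0.2717, 0.1436]
tool_rot: [[0.97, 0.243, -0.0], [0.243, -0.97, 0.002], [0.0, -0.002, -1.0]]
ft_force: [0.3, -0.3, -0.9]
grip_width: -0.0001
gripper_force: 0.0
```

Request:
{"op": "move_arm", "data": {"jaw": [0, 0, 0, 0, 0, 0, 0, 0, 0], "dp": [[2, -1.4, 1.8], [2, -1.4, 1.8], [2, -1.4, 1.8], [2, -1.4, 1.8], [2, -1.4, 1.8], [2, 0, 1.8], [1, 0, 0], [0.5, 0, 0], [0, 0, 0]], "turn": [[0, 0, 0], [0, 0, 0], [0, 0, 0], [0, 0, 0], [0, 0, 0], [0, 0, 0], [0, 0, 0], [0, 0, 0], [0, 0, 0]]}}

```text
time_s: 2.75
position: [0.5361, -0.1765, 0.0375]
tool_rot: [[0.971, 0.239, 0.001], [0.239, -0.971, -0.001], [0.001, 0.001, -1.0]]
ft_force: [0.2, 0.5, -0.6]
grip_width: 0.0001
gripper_force: 0.0
```

Run:
```python
from h import *
s=observe();print(s["time_s"],s["position"],s["ft_force"])
im,d=cams.get_image("wrist");save("w1.png",im)
W=cloud("wrist",d,s).astype(float);im=im.astype(int)
m=(im[...,2]>im[...,0]+40)&(im[...,2]>im[...,1]+25)&(W[...,2]<.1)
P=W[m&(abs(W[...,2]-.077)<.006)]
R=np.array(s["tool_rot"]);L=(P-s["position"])@R
print(len(P),L.min(0),L.max(0),np.percentile(L[:,0],[2,50,98]),cv2.minAreaRect(P[:,:2].astype(np.float32)*1000))
```

```text
2.75 [ 0.53608529 -0.17647285  0.03745258] [ 0.15639436  0.48907476 -0.55135566]
8433 [ 0.03024001 -0.10559175 -0.04102297] [ 0.04189727  0.09364687 -0.03338782] [0.03099534 0.03666795 0.04161818] ((569.61181640625, -162.03411865234375), (11.636154174804688, 199.23793029785156), 13.831522941589355)
```

Request:
{"op": "move_arm", "data": {"jaw": [0, 0, 0, 0, 0, 0, 0, 0, 0, 0, 0], "dp": [[0.5, 0, 0], [0.5, 0, 0], [0.4, 0, 0], [0.1, 0, 0], [0.1, 0, 0], [0.1, 0, 0], [0.1, 0, 0], [0.1, 0, 0], [0.1, 0, 0], [0.1, 0, 0], [0.1, 0, 0]], "turn": [[0, 0, 0], [0, 0, 0], [0, 0, 0], [0, 0, 0], [0, 0, 0], [0, 0, 0], [0, 0, 0], [0, 0, 0], [0, 0, 0], [0, 0, 0], [0, 0, 0]]}}

```text
time_s: 3.72
position: [0.556, -0.1706, 0.0365]
tool_rot: [[0.971, 0.239, -0.001], [0.239, -0.971, -0.0], [-0.001, -0.0, -1.0]]
ft_force: [-4.6, -1.2, 1.2]
grip_width: 0.0002
gripper_force: 2.1
```

Request:
{"op": "move_arm", "data": {"jaw": [0, 0, 0, 0, 0, 0], "dp": [[0.08, 0, 0], [0.08, 0, 0], [0.08, 0, 0], [0.08, 0, 0], [0.08, 0, 0], [0.08, 0, 0]], "turn": [[0, 0, 0], [0, 0, 0], [0, 0, 0], [0, 0, 0], [0, 0, 0], [0, 0, 0]]}}

```text
time_s: 4.22
position: [0.5613, -0.1693, 0.0365]
tool_rot: [[0.971, 0.238, -0.0], [0.238, -0.971, 0.0], [-0.0, -0.0, -1.0]]
ft_force: [-3.8, -1.1, 2.0]
grip_width: -0.0
gripper_force: 2.1
```

Request:
{"op": "move_arm", "data": {"jaw": [0, 0], "dp": [[0.08, 0, 0], [0.08, 0, 0]], "turn": [[0, 0, 0], [0, 0, 0]]}}

```text
time_s: 4.38
position: [0.5628, -0.1689, 0.0365]
tool_rot: [[0.971, 0.238, -0.0], [0.238, -0.971, 0.0], [-0.0, -0.0, -1.0]]
ft_force: [-4.3, -1.8, 2.2]
grip_width: 0.0004
gripper_force: 2.1
```

Request:
{"op": "move_arm", "data": {"jaw": [0, 0], "dp": [[0.08, 0, 0], [0.08, 0, 0]], "turn": [[0, 0, 0], [0, 0, 0]]}}

```text
time_s: 4.55
position: [0.5644, -0.1685, 0.0365]
tool_rot: [[0.971, 0.239, -0.0], [0.239, -0.971, 0.0], [-0.0, -0.0, -1.0]]
ft_force: [-3.2, -1.2, 1.4]
grip_width: -0.0002
gripper_force: 2.1
```

Request:
{"op": "move_arm", "data": {"jaw": [0, 0], "dp": [[0.08, 0, 0], [0.08, 0, 0]], "turn": [[0, 0, 0], [0, 0, 0]]}}

```text
time_s: 4.72
position: [0.5659, -0.1682, 0.0365]
tool_rot: [[0.971, 0.238, -0.0], [0.238, -0.971, 0.0], [-0.0, -0.0, -1.0]]
ft_force: [-3.6, -0.5, 1.0]
grip_width: 0.0003
gripper_force: 2.1
```

Request:
{"op": "move_arm", "data": {"jaw": [0, 0], "dp": [[0.08, 0, 0], [0.08, 0, 0]], "turn": [[0, 0, 0], [0, 0, 0]]}}

```text
time_s: 4.88
position: [0.5675, -0.1678, 0.0365]
tool_rot: [[0.971, 0.239, -0.0], [0.239, -0.971, 0.0], [-0.0, -0.0, -1.0]]
ft_force: [-3.7, -1.7, 1.7]
grip_width: -0.0003
gripper_force: 2.1
```

Request:
{"op": "move_arm", "data": {"jaw": [0, 0], "dp": [[0.08, 0, 0], [0.08, 0, 0]], "turn": [[0, 0, 0], [0, 0, 0]]}}

```text
time_s: 5.05
position: [0.569, -0.1674, 0.0365]
tool_rot: [[0.971, 0.239, -0.0], [0.239, -0.971, 0.0], [-0.0, -0.0, -1.0]]
ft_force: [-3.5, -0.3, 2.4]
grip_width: 0.0
gripper_force: 2.2
```

Request:
{"op": "move_arm", "data": {"jaw": [0, 0], "dp": [[0.08, 0, 0], [0.08, 0, 0]], "turn": [[0, 0, 0], [0, 0, 0]]}}

```text
time_s: 5.22
position: [0.5706, -0.167, 0.0365]
tool_rot: [[0.971, 0.239, -0.0], [0.239, -0.971, 0.0], [-0.0, -0.0, -1.0]]
ft_force: [-4.7, -1.1, 1.9]
grip_width: -0.0004
gripper_force: 2.2
```

Request:
{"op": "move_arm", "data": {"jaw": [0, 0], "dp": [[0.08, 0, 0], [0.08, 0, 0]], "turn": [[0, 0, 0], [0, 0, 0]]}}

```text
time_s: 5.38
position: [0.5722, -0.1666, 0.0365]
tool_rot: [[0.971, 0.239, -0.0], [0.239, -0.971, 0.0], [-0.0, -0.0, -1.0]]
ft_force: [-6.0, -2.0, 1.2]
grip_width: 0.0001
gripper_force: 2.6
```

Request:
{"op": "move_arm", "data": {"jaw": [0], "dp": [[0.07, 0, 0]], "turn": [[0, 0, 0]]}}

```text
time_s: 5.47
position: [0.5728, -0.1665, 0.0365]
tool_rot: [[0.971, 0.238, -0.0], [0.238, -0.971, 0.0], [-0.0, -0.0, -1.0]]
ft_force: [-5.3, -0.6, 1.9]
grip_width: 0.0004
gripper_force: 2.4
```

Request:
{"op": "move_arm", "data": {"jaw": [0], "dp": [[0.08, 0, 0]], "turn": [[0, 0, 0]]}}

```text
time_s: 5.55
position: [0.5735, -0.1663, 0.0365]
tool_rot: [[0.971, 0.238, -0.0], [0.238, -0.971, 0.0], [-0.0, -0.0, -1.0]]
ft_force: [-4.4, -1.4, 1.6]
grip_width: -0.0001
gripper_force: 2.5
```

Request:
{"op": "move_arm", "data": {"jaw": [0], "dp": [[0.08, 0, 0]], "turn": [[0, 0, 0]]}}

```text
time_s: 5.63
position: [0.5743, -0.1661, 0.0365]
tool_rot: [[0.971, 0.238, -0.0], [0.238, -0.971, 0.0], [-0.0, -0.0, -1.0]]
ft_force: [-5.4, -0.4, 1.0]
grip_width: 0.0003
gripper_force: 2.5
```

Request:
{"op": "move_arm", "data": {"jaw": [0], "dp": [[0.08, 0, 0]], "turn": [[0, 0, 0]]}}

```text
time_s: 5.72
position: [0.5751, -0.1659, 0.0365]
tool_rot: [[0.971, 0.238, -0.0], [0.238, -0.971, 0.0], [-0.0, -0.0, -1.0]]
ft_force: [-5.2, -1.0, 0.3]
grip_width: 0.0
gripper_force: 2.5
```

Request:
{"op": "move_arm", "data": {"jaw": [0], "dp": [[0.08, 0, 0]], "turn": [[0, 0, 0]]}}

```text
time_s: 5.8
position: [0.5759, -0.1657, 0.0365]
tool_rot: [[0.971, 0.238, -0.0], [0.238, -0.971, 0.0], [-0.0, -0.0, -1.0]]
ft_force: [-4.7, -0.8, 2.0]
grip_width: 0.0002
gripper_force: 2.5
```

Request:
{"op": "move_arm", "data": {"jaw": [0], "dp": [[0.08, 0, 0]], "turn": [[0, 0, 0]]}}

```text
time_s: 5.88
position: [0.5767, -0.1655, 0.0365]
tool_rot: [[0.971, 0.239, -0.0], [0.239, -0.971, 0.0], [-0.0, -0.0, -1.0]]
ft_force: [-5.3, -2.1, 1.8]
grip_width: -0.0003
gripper_force: 2.6
```

Request:
{"op": "move_arm", "data": {"jaw": [0], "dp": [[0.07, 0, 0]], "turn": [[0, 0, 0]]}}

```text
time_s: 5.97
position: [0.577, -0.1654, 0.0365]
tool_rot: [[0.971, 0.239, -0.001], [0.239, -0.971, -0.0], [-0.001, -0.0, -1.0]]
ft_force: [-8.9, -2.6, 3.9]
grip_width: 0.0001
gripper_force: 4.6
```

Request:
{"op": "move_arm", "data": {"jaw": [0, 0, 0, 0, 0, 0, 0, 0, 0, 0, 0, 0], "dp": [[-0.1, 0, 0], [-0.2, 0, 0], [-0.4, 0, 0], [-0.8, 0, 0], [-1.5, 0, 0], [-1.5, 0, 0], [-1.5, 0, 0], [-1.5, 0, 0], [-1.5, 0, 0], [-1.5, 0, 0], [-1.5, 0, 0], [0, 0, 0]], "turn": [[0, 0, 0], [0, 0, 0], [0, 0, 0], [0, 0, 0], [0, 0, 0], [0, 0, 0], [0, 0, 0], [0, 0, 0], [0, 0, 0], [0, 0, 0], [0, 0, 0], [0, 0, 0]]}}

```text
time_s: 6.97
position: [0.459, -0.1943, 0.0367]
tool_rot: [[0.972, 0.237, 0.0], [0.237, -0.972, 0.0], [0.0, -0.0, -1.0]]
ft_force: [1.2, 0.0, 0.5]
grip_width: 0.0002
gripper_force: 0.0
```

Request:
{"op": "move_arm", "data": {"jaw": [0, 0, 0, 0, 0, 0], "dp": [[0, 0, -2], [0, 0, -2], [0, 0, -2.5], [0, 0, -2.5], [0, 0, -2], [0, 0, 0]], "turn": [[0, 0, 0], [0, 0, 0], [0, 0, 0], [0, 0, 0], [0, 0, 0], [0, 0, 0]]}}

```text
time_s: 7.47
position: [0.463, -0.1951, 0.1506]
tool_rot: [[0.971, 0.239, 0.007], [0.239, -0.971, -0.005], [0.006, 0.006, -1.0]]
ft_force: [0.4, -0.1, 1.4]
grip_width: 0.0
gripper_force: 0.0
```

Run:
```python
from h import *
s=observe();print(s["time_s"],s["position"],s["ft_force"])
im,d=cams.get_image("wrist");save("w2.png",im)
W=cloud("wrist",d,s).astype(float);im=im.astype(int)
m=(im[...,2]>im[...,0]+40)&(im[...,2]>im[...,1]+25)
P=W[m&(abs(W[...,2]-.077)<.006)]
print(len(P),cv2.minAreaRect(P[:,:2].astype(np.float32)*1000))
for q,z in dict(empty_nest=.012,full_nest=.012,brass_center=.037,tray_front=.041).items():
    for r in cams.mark_of("wrist",q)[:2]:
        u,v=r["location"][0]*512,r["location"][1]*384
        print(q,round(r["p"],2),round(u),round(v),atz("wrist",u,v,z,s).round(4))
```

```text
7.4667 [ 0.4630329  -0.1950702   0.15055644] [ 0.4235696  -0.10921655  1.38879771]
2518 ((506.9210205078125, -177.70706176757812), (10.783076286315918, 198.1035919189453), 13.831742286682129)
empty_nest 0.59 290 105 [ 0.5525 -0.2114  0.012 ]
full_nest 0.68 212 104 [ 0.5323 -0.1278  0.012 ]
brass_center 0.87 203 102 [ 0.5316 -0.1233  0.037 ]
tray_front 0.7 249 145 [ 0.501 -0.178  0.041]
tray_front 0.19 508 46 [ 0.6506 -0.3964  0.041 ]
```

View pics/w2.png

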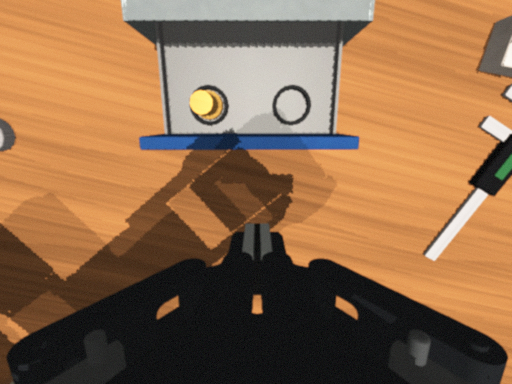

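Request:
{"op": "move_arm", "data": {"jaw": [4.5, 4.5, 4.5, 4.5, 4.5, 4.5, 4.5, 4.5, 4.5, 4.5, 4.5, 4.5], "dp": [[0.4, -3.3, 0], [0.4, -3.3, 0], [0.4, -3.3, 0], [0.4, -3.3, 0], [0.4, -3.3, 0], [0.4, -3.3, 0], [0.4, -3.3, 0], [0.4, -3.3, 0], [0.4, -3.3, 0], [0.4, -3.3, 0], [0.4, -3.3, 0], [0, 0, 0]], "turn": [[0, 0, 0], [0, 0, 0], [0, 0, 0], [0, 0, 0], [0, 0, 0], [0, 0, 0], [0, 0, 0], [0, 0, 0], [0, 0, 0], [0, 0, 0], [0, 0, 0], [0, 0, 0]]}}

```text
time_s: 8.72
position: [0.4155, 0.1732, 0.1458]
tool_rot: [[0.97, 0.243, -0.002], [0.243, -0.97, 0.001], [-0.001, -0.002, -1.0]]
ft_force: [-0.3, -0.8, -0.0]
grip_width: 0.0451
gripper_force: 0.0
```

Request:
{"op": "move_arm", "data": {"jaw": [4.5, 4.5], "dp": [[0, 0, 0], [0, 0, 0]], "turn": [[0, 0, 0], [0, 0, 0]]}}

```text
time_s: 8.88
position: [0.4169, 0.1687, 0.1459]
tool_rot: [[0.971, 0.239, -0.001], [0.239, -0.971, -0.0], [-0.001, 0.0, -1.0]]
ft_force: [0.1, 0.3, 0.3]
grip_width: 0.0451
gripper_force: 0.0
```

```bash
cat > look.py <<'E'
from h import *
import sys
s=observe();print(s["time_s"],s["position"],s["tool_rot"].round(3).tolist(),s["ft_force"].round(1))
im,d=cams.get_image("wrist");save(sys.argv[1],im)
W=cloud("wrist",d,s).astype(float)
X,Y,Z=W[...,0],W[...,1],W[...,2]
R=np.array(s["tool_rot"])
for n,(x,y) in dict(small=(.470,.187),big=(.444,.113),turq=(.538,.223)).items():
    k=(np.hypot(X-x,Y-y)<.03)&(Z>.01)
    if k.sum()<20: continue
    top=np.percentile(Z[k],95); t=W[k&(Z>top-.004)]
    c,r=cv2.minEnclosingCircle((t[:,:2]*1000).astype(np.float32))
    dp=(np.array([c[0]/1000,c[1]/1000,0])-s["position"])@R
    print(n,"top",top.round(4),"c",np.round(c,1),"r",round(r,1),"tool d",dp.round(4))
E
python3 look.py w3.png
```

```text
8.8833 [0.41686808 0.16870986 0.1459342 ] [[0.971, 0.239, -0.001], [0.239, -0.971, -0.0], [-0.001, 0.0, -1.0]] [0.1 0.3 0.3]
small top 0.0501 c [469.  187.6] r 10.8 tool d [ 0.0553 -0.0059  0.1459]
big top 0.2658 c [438.5 125.9] r 16.0 tool d [0.0109 0.0467 0.1459]
turq top 0.0501 c [538. 224.] r 10.9 tool d [ 0.1311 -0.0248  0.1458]
```

View pics/w3.png

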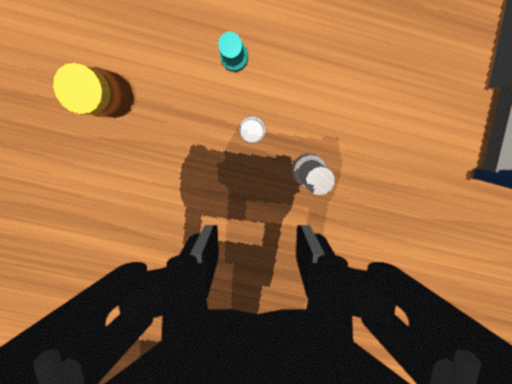

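Request:
{"op": "move_arm", "data": {"jaw": [4.5, 4.5, 4.5, 4.5, 4.5, 4.5, 4.5, 4.5, 4.5, 4.5, 4.5], "dp": [[2, -0.3, 0], [2, -0.3, 0], [1.5, 0, 0], [0, 0, 1.2], [0, 0, 2], [0, 0, 2], [0, 0, 2], [0, 0, 2], [0, 0, 1.5], [0, 0, 0], [0, 0, 0]], "turn": [[0, 0, 0], [0, 0, 0], [0, 0, 0], [0, 0, 0], [0, 0, 0], [0, 0, 0], [0, 0, 0], [0, 0, 0], [0, 0, 0], [0, 0, 0], [0, 0, 0]]}}

```text
time_s: 9.85
position: [0.4691, 0.1869, 0.0393]
tool_rot: [[0.972, 0.237, -0.001], [0.237, -0.972, -0.0], [-0.001, -0.0, -1.0]]
ft_force: [0.4, 0.5, 0.0]
grip_width: 0.0451
gripper_force: 0.0
```

Request:
{"op": "move_arm", "data": {"jaw": [4.5, 4.5, 4.5, 4.5, 2, 1.5, 1.5, 1.5, 1.5, 1.5, 1.5, 1.5], "dp": [[0, 0, 1], [0, 0, 1], [0, 0, 0], [0, 0, 0], [0, 0, 0], [0, 0, 0], [0, 0, 0], [0, 0, 0], [0, 0, 0], [0, 0, 0], [0, 0, 0], [0, 0, 0]], "turn": [[0, 0, 0], [0, 0, 0], [0, 0, 0], [0, 0, 0], [0, 0, 0], [0, 0, 0], [0, 0, 0], [0, 0, 0], [0, 0, 0], [0, 0, 0], [0, 0, 0], [0, 0, 0]], "force": 30}}

```text
time_s: 10.85
position: [0.4697, 0.1879, 0.0205]
tool_rot: [[0.971, 0.238, 0.002], [0.238, -0.971, 0.0], [0.002, 0.0, -1.0]]
ft_force: [-0.1, -1.7, 6.0]
grip_width: 0.0184
gripper_force: 29.2
```

Request:
{"op": "move_arm", "data": {"jaw": [1.5, 1.5, 1.5, 1.5, 1.5, 1.5], "dp": [[0, 0, -1], [0, 0, -2], [0, 0, -3], [0, 0, -3], [0, 0, -2], [0, 0, 0]], "turn": [[0, 0, 0], [0, 0, 0], [0, 0, 0], [0, 0, 0], [0, 0, 0], [0, 0, 0]]}}

```text
time_s: 11.35
position: [0.4706, 0.1883, 0.1335]
tool_rot: [[0.971, 0.239, 0.007], [0.239, -0.971, 0.001], [0.007, 0.001, -1.0]]
ft_force: [1.4, 0.4, -1.1]
grip_width: 0.0183
gripper_force: 29.5
```

Run:
```python
from h import *
s=observe();print(s["position"],s["ft_force"].round(1),s["grip_width"],s["gripper_force"])
im,d=cams.get_image("wrist");a,_=cams.get_image("scene")
save("w4.png",np.hstack([cv2.resize(im[170:330,160:360],(400,320)),cv2.resize(a[150:270,270:420],(400,320),interpolation=2)]))
```

```text
[0.47064959 0.18833174 0.13346159] [ 1.4  0.4 -1.1] 0.018325666654985584 29.516647160053253
```

View pics/w4.png

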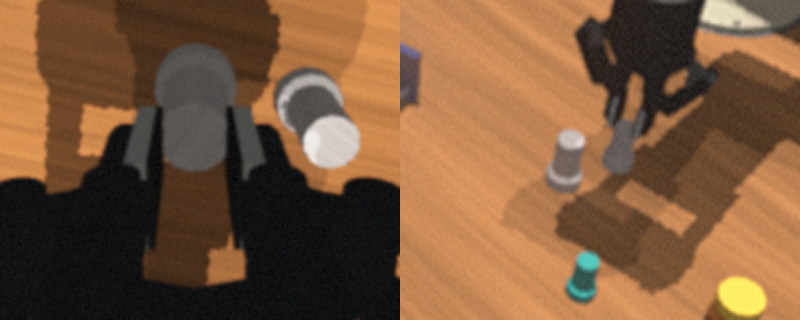

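Run:
```python
from h import *
s=observe()
im,d=cams.get_image("wrist");cal=cams.calibration("wrist")
T=np.array(cal["tool_from_camera"]);v,u=np.indices(d.shape);f=192/np.tan(np.radians(cal["vertical_fov"])/2)
P=np.stack([(u-cal["cx"])/f*d,-(v-cal["cy"])/f*d,-d],-1)@T[:3,:3].T+T[:3,3]
# expected pixel of tcp
def px(p):
    c=np.linalg.inv(T)@np.append(p,1);return cal["cx"]-f*c[0]/c[2],cal["cy"]+f*c[1]/c[2]
print("tcp px",px([0,0,0]),px([0,0,-.03]),px([0,0,.02]))
for r in range(196,262,4):print(r,[tuple((P[r,c]*1000).round(0).astype(int)) for c in(247,257,267)],im[r,257])
```

```text
tcp px (np.float64(256.672529548003), np.float64(220.41169689092703)) (np.float64(256.60538596779844), np.float64(239.72773296743114)) (np.float64(256.70645621377156), np.float64(210.65158731763125))
196 [(np.int64(12), np.int64(-7), np.int64(19)), (np.int64(14), np.int64(0), np.int64(10)), (np.int64(13), np.int64(7), np.int64(16))] [86 82 80]
200 [(np.int64(12), np.int64(-7), np.int64(9)), (np.int64(66), np.int64(0), np.int64(-168)), (np.int64(12), np.int64(7), np.int64(9))] [92 88 85]
204 [(np.int64(9), np.int64(-7), np.int64(7)), (np.int64(10), np.int64(0), np.int64(5)), (np.int64(10), np.int64(7), np.int64(7))] [80 75 74]
208 [(np.int64(8), np.int64(-7), np.int64(2)), (np.int64(10), np.int64(0), np.int64(-4)), (np.int64(8), np.int64(7), np.int64(3))] [81 76 75]
212 [(np.int64(8), np.int64(-6), np.int64(-7)), (np.int64(10), np.int64(0), np.int64(-12)), (np.int64(8), np.int64(7), np.int64(-6))] [83 79 74]
216 [(np.int64(8), np.int64(-6), np.int64(-14)), (np.int64(10), np.int64(0), np.int64(-19)), (np.int64(9), np.int64(6), np.int64(-15))] [80 78 75]
220 [(np.int64(8), np.int64(-6),
[... 904 characters left out ...]
64(-3), np.int64(0), np.int64(-28)), (np.int64(-4), np.int64(6), np.int64(-28))] [93 89 87]
248 [(np.int64(-6), np.int64(-6), np.int64(-28)), (np.int64(-6), np.int64(0), np.int64(-29)), (np.int64(-6), np.int64(6), np.int64(-28))] [92 88 86]
252 [(np.int64(-9), np.int64(-6), np.int64(-28)), (np.int64(-8), np.int64(0), np.int64(-29)), (np.int64(-8), np.int64(6), np.int64(-29))] [91 85 82]
256 [(np.int64(-99), np.int64(-12), np.int64(130)), (np.int64(-98), np.int64(0), np.int64(130)), (np.int64(-98), np.int64(13), np.int64(129))] [81 58 40]
260 [(np.int64(-104), np.int64(-12), np.int64(130)), (np.int64(-104), np.int64(0), np.int64(130)), (np.int64(-105), np.int64(13), np.int64(131))] [76 50 27]
```

Request:
{"op": "move_arm", "data": {"jaw": [1.5, 1.5, 1.5, 1.5, 1.5, 1.5, 1.5, 1.5, 1.5, 1.5, 1.5, 1.5], "dp": [[0, 1.5, 0], [0, 2.5, 0], [0, 3, 0], [0, 3, 0], [0, 3, 0], [0, 3, 0], [0, 3, 0], [0, 3, 0], [0, 3, 0], [0, 3, 0], [0, 3, 0], [0, 3, 0]], "turn": [[0, 0, 0], [0, 0, 0], [0, 0, 0], [0, 0, 0], [0, 0, 0], [0, 0, 0], [0, 0, 0], [0, 0, 0], [0, 0, 0], [0, 0, 0], [0, 0, 0], [0, 0, 0]]}}

```text
time_s: 12.5
position: [0.5494, -0.1434, 0.1275]
tool_rot: [[0.971, 0.238, -0.003], [0.238, -0.971, 0.002], [-0.003, -0.002, -1.0]]
ft_force: [0.5, 0.1, -1.1]
grip_width: 0.0183
gripper_force: 29.5
```

Request:
{"op": "move_arm", "data": {"jaw": [1.5, 1.5, 1.5, 1.5, 1.5], "dp": [[-0.5, 2, 0], [-0.5, 1.5, 0], [-0.5, 1, 0], [0, 0, 0], [0, 0, 0]], "turn": [[0, 0, 0], [0, 0, 0], [0, 0, 0], [0, 0, 0], [0, 0, 0]]}}

```text
time_s: 12.92
position: [0.5457, -0.1891, 0.1285]
tool_rot: [[0.971, 0.238, -0.002], [0.238, -0.971, 0.001], [-0.001, -0.002, -1.0]]
ft_force: [0.2, 0.8, -2.0]
grip_width: 0.0186
gripper_force: 29.5
```

Run:
```python
from h import *
s=observe();print(s["time_s"],s["position"],s["tool_rot"].round(3).tolist(),s["grip_width"])
im,d=cams.get_image("wrist");save("w5.png",cv2.resize(im,(768,576)))
W=cloud("wrist",d,s).astype(float);imi=im.astype(int);R=s["tool_rot"]
m=(imi[...,2]>imi[...,0]+40)&(imi[...,2]>imi[...,1]+25)
P=W[m&(abs(W[...,2]-.077)<.006)]
if len(P): print(len(P),cv2.minAreaRect(P[:,:2].astype(np.float32)*1000))
for c in("wrist","top"):
  if c=="top": cams.get_image("top")
  for q,z in dict(empty_nest=.012,full_nest=.012).items():
    for r in cams.mark_of(c,q)[:2]:
        u,v=r["location"][0]*512,r["location"][1]*384;p=atz(c,u,v,z,s)
        print(c,q,round(r["p"],2),round(u),round(v),p.round(4),((p-s["position"])@R).round(4))
```

```text
12.9167 [ 0.54569257 -0.18906264  0.12854771] [[0.971, 0.238, -0.002], [0.238, -0.971, 0.001], [-0.001, -0.002, -1.0]] 0.018627672643593884
1345 ((507.2441101074219, -177.68533325195312), (12.620144844055176, 196.62887573242188), 14.48845386505127)
wrist empty_nest 0.67 277 182 [ 0.5506 -0.2107  0.012 ] [-0.0003  0.0224  0.1165]
wrist full_nest 0.9 201 182 [ 0.5309 -0.129   0.012 ] [ 0.     -0.0617  0.1167]
top empty_nest 0.81 296 210 [ 0.5496 -0.2067  0.012 ] [-0.0003  0.0183  0.1165]
top empty_nest 0.65 276 169 [ 0.685  -0.1435  0.012 ] [ 0.1463 -0.0109  0.1164]
```

View pics/w5.png

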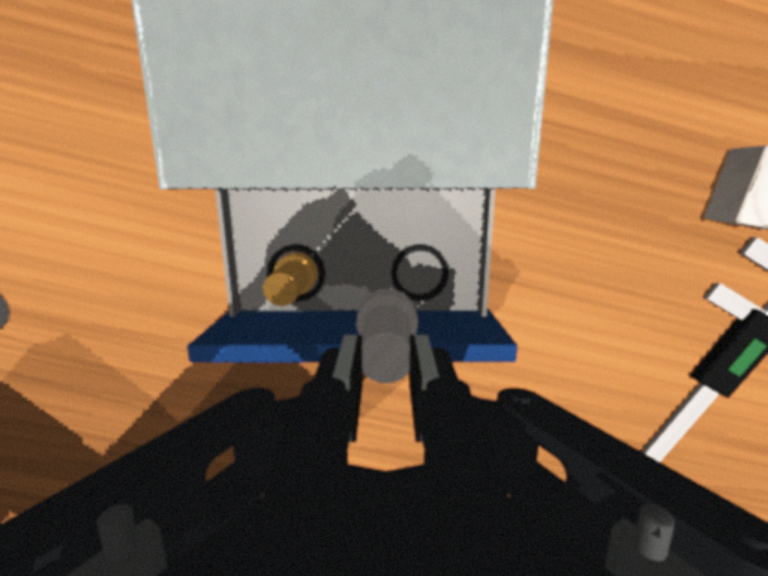

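Request:
{"op": "move_arm", "data": {"jaw": [1.5, 1.5, 1.5, 1.5, 1.5, 1.5, 1.5, 1.5, 1.5], "dp": [[0.05, 1, 0], [0, 1, 0], [0, 0.5, 0], [0, 0, 1.5], [0, 0, 2], [0, 0, 2], [0, 0, 1.5], [0, 0, 0], [0, 0, 0]], "turn": [[0, 0, 0], [0, 0, 0], [0, 0, 0], [0, 0, 0], [0, 0, 0], [0, 0, 0], [0, 0, 0], [0, 0, 0], [0, 0, 0]]}}

```text
time_s: 13.97
position: [0.5526, -0.2142, 0.0593]
tool_rot: [[0.971, 0.238, -0.001], [0.238, -0.971, 0.001], [-0.001, -0.001, -1.0]]
ft_force: [0.4, -0.3, -1.7]
grip_width: 0.0185
gripper_force: 29.5
```

Run:
```python
from h import *
s=observe();print(s["time_s"],s["position"],s["tool_rot"].round(3).tolist(),s["grip_width"],s["ft_force"].round(1))
im,d=cams.get_image("wrist");save("w6.png",cv2.resize(im[90:290,150:400],(750,600),interpolation=2))
for q,z in dict(full_nest=.012,empty_nest=.012).items():
    for r in cams.mark_of("wrist",q)[:1]:
        u,v=r["location"][0]*512,r["location"][1]*384;p=atz("wrist",u,v,z,s)
        print(q,round(r["p"],2),round(u),round(v),p.round(4),((p-s["position"])@s["tool_rot"]).round(4))
cal=cams.calibration("wrist");T=np.linalg.inv(cal["tool_from_camera"]);f=192/np.tan(np.radians(cal["vertical_fov"])/2)
c=T@np.array([0,0,s["position"][2]-.020,1]);print("nest top under tcp px",cal["cx"]-f*c[0]/c[2],cal["cy"]+f*c[1]/c[2],"px/m",-f/c[2])
```

```text
13.9667 [ 0.5526444  -0.21416911  0.0593007 ] [[0.971, 0.238, -0.001], [0.238, -0.971, 0.001], [-0.001, -0.001, -1.0]] 0.018514066931717497 [ 0.4 -0.3 -1.7]
full_nest 0.67 152 199 [ 0.5323 -0.127   0.012 ] [ 0.001  -0.0895  0.0474]
empty_nest 0.67 252 204 [ 0.5485 -0.2113  0.012 ] [-0.0033 -0.0037  0.0473]
nest top under tcp px 256.7357868325083 202.8670592371929 px/m 1214.8039287010417
```

View pics/w6.png

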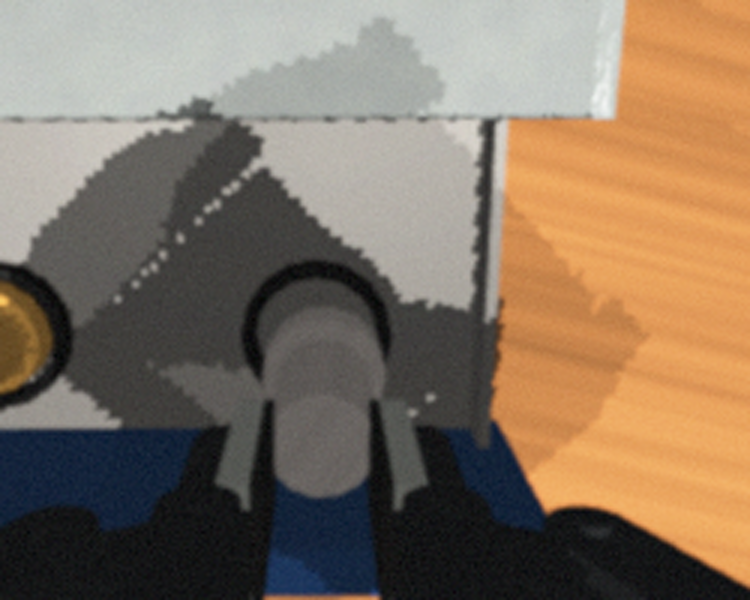

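Request:
{"op": "move_arm", "data": {"jaw": [1.5, 1.5, 1.5, 1.5, 1.5, 1.5, 1.5, 1.5, 1.5], "dp": [[0.08, -0.15, 0], [0, 0, 0.4], [0, 0, 0.4], [0, 0, 0.4], [0, 0, 0.4], [0, 0, 0.3], [0, 0, 0.2], [0, 0, 0.1], [0, 0, 0]], "turn": [[0, 0, 0], [0, 0, 0], [0, 0, 0], [0, 0, 0], [0, 0, 0], [0, 0, 0], [0, 0, 0], [0, 0, 0], [0, 0, 0]]}}

```text
time_s: 14.87
position: [0.553, -0.212, 0.0373]
tool_rot: [[0.971, 0.238, -0.0], [0.238, -0.971, 0.0], [-0.0, -0.0, -1.0]]
ft_force: [-0.0, -0.6, -2.6]
grip_width: 0.018
gripper_force: 29.6
```

Request:
{"op": "move_arm", "data": {"jaw": [1.5, 1.5, 1.5, 1.5, 1.5], "dp": [[0, 0, 0.1], [0, 0, 0.1], [0, 0, 0.1], [0, 0, 0.05], [0, 0, 0]], "turn": [[0, 0, 0], [0, 0, 0], [0, 0, 0], [0, 0, 0], [0, 0, 0]]}}

```text
time_s: 15.28
position: [0.553, -0.212, 0.0339]
tool_rot: [[0.971, 0.239, -0.0], [0.239, -0.971, 0.0], [-0.0, -0.0, -1.0]]
ft_force: [-0.1, -0.2, -2.8]
grip_width: 0.018
gripper_force: 29.6
```

Request:
{"op": "move_arm", "data": {"jaw": [1.5, 1.5, 1.5], "dp": [[0, 0, 0.04], [0, 0, 0.04], [0, 0, 0]], "turn": [[0, 0, 0], [0, 0, 0], [0, 0, 0]]}}

```text
time_s: 15.53
position: [0.5531, -0.212, 0.0332]
tool_rot: [[0.971, 0.238, -0.0], [0.238, -0.971, 0.0], [-0.0, -0.0, -1.0]]
ft_force: [-0.0, 0.9, -2.2]
grip_width: 0.0183
gripper_force: 29.6
```

Request:
{"op": "move_arm", "data": {"jaw": [2, 2.3, 2.6, 3, 3.4, 3.6, 3.6, 3.6], "dp": [[0, 0, 0], [0, 0, 0], [0, 0, 0], [0, 0, 0], [0, 0, 0], [0, 0, 0], [0, 0, 0], [0, 0, 0]], "turn": [[0, 0, 0], [0, 0, 0], [0, 0, 0], [0, 0, 0], [0, 0, 0], [0, 0, 0], [0, 0, 0], [0, 0, 0]]}}

```text
time_s: 16.2
position: [0.5531, -0.212, 0.0333]
tool_rot: [[0.971, 0.238, 0.0], [0.238, -0.971, -0.0], [0.0, 0.0, -1.0]]
ft_force: [0.3, 0.1, -0.3]
grip_width: 0.0359
gripper_force: 0.0
```

Request:
{"op": "move_arm", "data": {"jaw": [3.6, 3.6, 3.6, 3.6, 3.6, 3.6, 3.6], "dp": [[0, 0, -0.5], [0, 0, -1], [0, 0, -2], [0, 0, -2.5], [0, 0, -2.5], [0, 0, -2], [0, 0, 0]], "turn": [[0, 0, 0], [0, 0, 0], [0, 0, 0], [0, 0, 0], [0, 0, 0], [0, 0, 0], [0, 0, 0]]}}

```text
time_s: 16.78
position: [0.5548, -0.213, 0.1437]
tool_rot: [[0.971, 0.239, 0.007], [0.239, -0.971, -0.005], [0.006, 0.006, -1.0]]
ft_force: [-0.1, 0.5, 0.1]
grip_width: 0.0355
gripper_force: 0.0
```

Request:
{"op": "move_arm", "data": {"jaw": [0, 0, 0, 0, 0, 0, 0], "dp": [[-1.5, -1.2, 0], [-2, -1.2, 0], [-2, -1, 0], [-2, -1, 0], [-2, 0, 0], [-1.5, 0, 0], [0, 0, 0]], "turn": [[0, 0, 0], [0, 0, 0], [0, 0, 0], [0, 0, 0], [0, 0, 0], [0, 0, 0], [0, 0, 0]]}}

```text
time_s: 17.37
position: [0.4338, -0.1955, 0.1386]
tool_rot: [[0.971, 0.237, -0.001], [0.237, -0.971, 0.0], [-0.001, -0.0, -1.0]]
ft_force: [0.4, 0.3, 0.2]
grip_width: -0.0001
gripper_force: 0.0
```

Run:
```python
from h import *
s=observe();print(s["time_s"],s["position"],s["tool_rot"].round(3).tolist(),s["grip_width"],s["ft_force"].round(1))
im,d=cams.get_image("wrist");save("w7.png",im)
W=cloud("wrist",d,s).astype(float);X,Y,Z=W[...,0],W[...,1],W[...,2];im=im.astype(int)
for n,(x,y) in dict(nest=(.553,-.212),brass=(.531,-.125)).items():
    k=(np.hypot(X-x,Y-y)<.022)&(Z>.03); t=W[k&(Z>np.percentile(Z[k],95)-.004)]
    print(n,np.percentile(Z[k],95),cv2.minEnclosingCircle((t[:,:2]*1000).astype(np.float32)))
P=W[(im[...,2]>im[...,0]+40)&(im[...,2]>im[...,1]+25)&(abs(Z-.077)<.006)]
L=(P-s["position"])@s["tool_rot"];print(np.percentile(L[:,0],[2,98]),L[:,1].mean())
```

```text
17.3667 [ 0.43378263 -0.19553639  0.13863397] [[0.971, 0.237, -0.001], [0.237, -0.971, 0.0], [-0.001, -0.0, -1.0]] -0.00011424481454518878 [0.4 0.3 0.2]
nest 0.062115215354124786 ((552.6047973632812, -212.68272399902344), 11.072319984436035)
brass 0.06222853465806845 ((530.3984985351562, -125.55743408203125), 10.900436401367188)
[0.06902138 0.08020106] -0.00048212870676700496
```

View pics/w7.png

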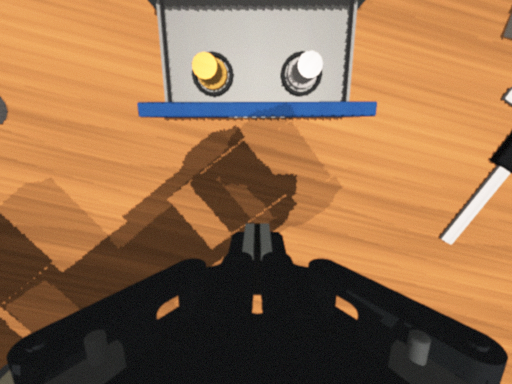

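Request:
{"op": "move_arm", "data": {"jaw": [0, 0, 0, 0, 0, 0, 0, 0, 0, 0, 0, 0], "dp": [[0, 0, 2], [0, 0, 2.5], [0, 0, 2.5], [0, 0, 2], [0, 0, 1.2], [1.5, 0, 0], [1.5, 0, 0], [1.2, 0, 0], [0.6, 0, 0], [0.3, 0, 0], [0, 0, 0], [0, 0, 0]], "turn": [[0, 0, 0], [0, 0, 0], [0, 0, 0], [0, 0, 0], [0, 0, 0], [0, 0, 0], [0, 0, 0], [0, 0, 0], [0, 0, 0], [0, 0, 0], [0, 0, 0], [0, 0, 0]]}}

```text
time_s: 18.42
position: [0.4851, -0.1833, 0.0361]
tool_rot: [[0.971, 0.239, -0.0], [0.239, -0.971, 0.0], [-0.0, -0.0, -1.0]]
ft_force: [-0.7, -0.1, 0.3]
grip_width: -0.0001
gripper_force: 0.0
```

Request:
{"op": "move_arm", "data": {"jaw": [0, 0, 0, 0, 0, 0, 0, 0, 0, 0, 0, 0], "dp": [[0.1, 0, 0], [0.1, 0, 0], [0.1, 0, 0], [0.1, 0, 0], [0.1, 0, 0], [0.1, 0, 0], [0.1, 0, 0], [0.15, 0, 0], [0.15, 0, 0], [0.2, 0, 0], [0.2, 0, 0], [0.2, 0, 0]], "turn": [[0, 0, 0], [0, 0, 0], [0, 0, 0], [0, 0, 0], [0, 0, 0], [0, 0, 0], [0, 0, 0], [0, 0, 0], [0, 0, 0], [0, 0, 0], [0, 0, 0], [0, 0, 0]]}}

```text
time_s: 19.42
position: [0.501, -0.1795, 0.0362]
tool_rot: [[0.971, 0.239, -0.0], [0.239, -0.971, -0.0], [-0.0, -0.0, -1.0]]
ft_force: [-3.5, -1.3, 1.0]
grip_width: -0.0002
gripper_force: 1.7
```

Request:
{"op": "move_arm", "data": {"jaw": [0, 0, 0, 0, 0, 0, 0, 0, 0, 0, 0, 0], "dp": [[0.2, 0, 0], [0.2, 0, 0], [0.2, 0, 0], [0.2, 0, 0], [0.2, 0, 0], [0.2, 0, 0], [0.2, 0, 0], [0.2, 0, 0], [0.2, 0, 0], [0.2, 0, 0], [0.2, 0, 0], [0.2, 0, 0]], "turn": [[0, 0, 0], [0, 0, 0], [0, 0, 0], [0, 0, 0], [0, 0, 0], [0, 0, 0], [0, 0, 0], [0, 0, 0], [0, 0, 0], [0, 0, 0], [0, 0, 0], [0, 0, 0]]}}

```text
time_s: 20.42
position: [0.5243, -0.1737, 0.0362]
tool_rot: [[0.971, 0.238, -0.0], [0.238, -0.971, 0.0], [-0.0, -0.0, -1.0]]
ft_force: [-4.5, -1.5, 1.9]
grip_width: -0.0001
gripper_force: 1.9
```

Request:
{"op": "move_arm", "data": {"jaw": [0, 0, 0, 0, 0, 0, 0, 0, 0, 0, 0, 0], "dp": [[0.2, 0, 0], [0.2, 0, 0], [0.2, 0, 0], [0.2, 0, 0], [0.2, 0, 0], [0.2, 0, 0], [0.2, 0, 0], [0.2, 0, 0], [0.2, 0, 0], [0.2, 0, 0], [0.2, 0, 0], [0.2, 0, 0]], "turn": [[0, 0, 0], [0, 0, 0], [0, 0, 0], [0, 0, 0], [0, 0, 0], [0, 0, 0], [0, 0, 0], [0, 0, 0], [0, 0, 0], [0, 0, 0], [0, 0, 0], [0, 0, 0]]}}

```text
time_s: 21.42
position: [0.5476, -0.168, 0.0363]
tool_rot: [[0.971, 0.238, -0.0], [0.238, -0.971, 0.0], [-0.0, -0.0, -1.0]]
ft_force: [-3.8, -0.8, 3.8]
grip_width: 0.0001
gripper_force: 2.2
```

Request:
{"op": "move_arm", "data": {"jaw": [0, 0, 0, 0, 0, 0, 0, 0, 0, 0, 0], "dp": [[0.1, 0, 0], [0.1, 0, 0], [0.1, 0, 0], [0.1, 0, 0], [0.1, 0, 0], [0.1, 0, 0], [0.1, 0, 0], [0.08, 0, 0], [0.08, 0, 0], [0.08, 0, 0], [0.08, 0, 0]], "turn": [[0, 0, 0], [0, 0, 0], [0, 0, 0], [0, 0, 0], [0, 0, 0], [0, 0, 0], [0, 0, 0], [0, 0, 0], [0, 0, 0], [0, 0, 0], [0, 0, 0]]}}

```text
time_s: 22.33
position: [0.5574, -0.1656, 0.0362]
tool_rot: [[0.971, 0.238, -0.0], [0.238, -0.971, 0.0], [-0.0, -0.0, -1.0]]
ft_force: [-3.6, 0.0, 3.0]
grip_width: -0.0002
gripper_force: 2.1
```

Request:
{"op": "move_arm", "data": {"jaw": [0, 0, 0, 0], "dp": [[0.08, 0, 0], [0.08, 0, 0], [0.08, 0, 0], [0.08, 0, 0]], "turn": [[0, 0, 0], [0, 0, 0], [0, 0, 0], [0, 0, 0]]}}

```text
time_s: 22.67
position: [0.5605, -0.1648, 0.0362]
tool_rot: [[0.971, 0.238, -0.0], [0.238, -0.971, 0.0], [-0.0, -0.0, -1.0]]
ft_force: [-4.1, 0.1, 3.3]
grip_width: 0.0002
gripper_force: 2.1
```

Request:
{"op": "move_arm", "data": {"jaw": [0], "dp": [[0.08, 0, 0]], "turn": [[0, 0, 0]]}}

```text
time_s: 22.75
position: [0.5613, -0.1646, 0.0362]
tool_rot: [[0.971, 0.238, -0.0], [0.238, -0.971, 0.0], [-0.0, -0.0, -1.0]]
ft_force: [-4.4, 0.4, 2.9]
grip_width: -0.0002
gripper_force: 2.1
```

Request:
{"op": "move_arm", "data": {"jaw": [0], "dp": [[0.1, 0, 0]], "turn": [[0, 0, 0]]}}

```text
time_s: 22.83
position: [0.5622, -0.1644, 0.0362]
tool_rot: [[0.971, 0.238, -0.0], [0.238, -0.971, 0.0], [-0.0, -0.0, -1.0]]
ft_force: [-3.8, 0.4, 2.7]
grip_width: 0.0002
gripper_force: 2.1
```

Request:
{"op": "move_arm", "data": {"jaw": [0], "dp": [[0.1, 0, 0]], "turn": [[0, 0, 0]]}}

```text
time_s: 22.92
position: [0.5632, -0.1642, 0.0362]
tool_rot: [[0.971, 0.239, -0.0], [0.239, -0.971, 0.0], [-0.0, -0.0, -1.0]]
ft_force: [-4.5, 1.2, 3.3]
grip_width: -0.0002
gripper_force: 2.1
```

Request:
{"op": "move_arm", "data": {"jaw": [0], "dp": [[0.1, 0, 0]], "turn": [[0, 0, 0]]}}

```text
time_s: 23.0
position: [0.5642, -0.1639, 0.0362]
tool_rot: [[0.971, 0.238, -0.0], [0.238, -0.971, 0.0], [-0.0, -0.0, -1.0]]
ft_force: [-4.2, 0.4, 3.8]
grip_width: -0.0001
gripper_force: 2.2
```

Request:
{"op": "move_arm", "data": {"jaw": [0], "dp": [[0.1, 0, 0]], "turn": [[0, 0, 0]]}}

```text
time_s: 23.08
position: [0.5652, -0.1637, 0.0362]
tool_rot: [[0.971, 0.238, -0.0], [0.238, -0.971, 0.0], [-0.0, -0.0, -1.0]]
ft_force: [-4.3, 0.5, 3.5]
grip_width: 0.0003
gripper_force: 2.2
```

Request:
{"op": "move_arm", "data": {"jaw": [0], "dp": [[0.1, 0, 0]], "turn": [[0, 0, 0]]}}

```text
time_s: 23.17
position: [0.5662, -0.1635, 0.0362]
tool_rot: [[0.971, 0.239, -0.0], [0.239, -0.971, 0.0], [-0.0, -0.0, -1.0]]
ft_force: [-4.2, 1.0, 2.8]
grip_width: -0.0
gripper_force: 2.2
```

Request:
{"op": "move_arm", "data": {"jaw": [0], "dp": [[0.1, 0, 0]], "turn": [[0, 0, 0]]}}

```text
time_s: 23.25
position: [0.5671, -0.1632, 0.0362]
tool_rot: [[0.971, 0.239, -0.0], [0.239, -0.971, 0.0], [-0.0, -0.0, -1.0]]
ft_force: [-4.3, 0.7, 3.0]
grip_width: -0.0002
gripper_force: 2.2
```

Request:
{"op": "move_arm", "data": {"jaw": [0], "dp": [[0.1, 0, 0]], "turn": [[0, 0, 0]]}}

```text
time_s: 23.33
position: [0.5681, -0.163, 0.0362]
tool_rot: [[0.971, 0.239, -0.0], [0.239, -0.971, 0.0], [-0.0, -0.0, -1.0]]
ft_force: [-4.7, 0.4, 3.4]
grip_width: -0.0003
gripper_force: 2.2
```

Request:
{"op": "move_arm", "data": {"jaw": [0], "dp": [[0.1, 0, 0]], "turn": [[0, 0, 0]]}}

```text
time_s: 23.42
position: [0.5691, -0.1627, 0.0362]
tool_rot: [[0.971, 0.238, -0.0], [0.238, -0.971, 0.0], [-0.0, -0.0, -1.0]]
ft_force: [-4.4, 0.7, 2.8]
grip_width: -0.0
gripper_force: 2.2
```

Request:
{"op": "move_arm", "data": {"jaw": [0], "dp": [[0.1, 0, 0]], "turn": [[0, 0, 0]]}}

```text
time_s: 23.5
position: [0.57, -0.1625, 0.0362]
tool_rot: [[0.971, 0.238, -0.0], [0.238, -0.971, 0.0], [-0.0, -0.0, -1.0]]
ft_force: [-4.7, 0.3, 2.9]
grip_width: -0.0
gripper_force: 2.2
```

Request:
{"op": "move_arm", "data": {"jaw": [0], "dp": [[0.1, 0, 0]], "turn": [[0, 0, 0]]}}

```text
time_s: 23.58
position: [0.571, -0.1623, 0.0362]
tool_rot: [[0.971, 0.238, -0.0], [0.238, -0.971, 0.0], [-0.0, -0.0, -1.0]]
ft_force: [-4.9, 1.2, 2.8]
grip_width: 0.0001
gripper_force: 2.2
```

Request:
{"op": "move_arm", "data": {"jaw": [0], "dp": [[0.1, 0, 0]], "turn": [[0, 0, 0]]}}

```text
time_s: 23.67
position: [0.572, -0.162, 0.0362]
tool_rot: [[0.971, 0.238, -0.0], [0.238, -0.971, 0.0], [-0.0, -0.0, -1.0]]
ft_force: [-4.9, 0.4, 3.4]
grip_width: -0.0001
gripper_force: 2.2
```

Request:
{"op": "move_arm", "data": {"jaw": [0], "dp": [[0.1, 0, 0]], "turn": [[0, 0, 0]]}}

```text
time_s: 23.75
position: [0.5729, -0.1618, 0.0362]
tool_rot: [[0.971, 0.239, -0.0], [0.239, -0.971, 0.0], [-0.0, -0.0, -1.0]]
ft_force: [-5.3, 0.4, 3.5]
grip_width: 0.0002
gripper_force: 2.7
```

Request:
{"op": "move_arm", "data": {"jaw": [0], "dp": [[0.08, 0, 0]], "turn": [[0, 0, 0]]}}

```text
time_s: 23.83
position: [0.5737, -0.1616, 0.0362]
tool_rot: [[0.971, 0.239, -0.0], [0.239, -0.971, 0.0], [-0.0, -0.0, -1.0]]
ft_force: [-5.1, 0.2, 3.0]
grip_width: -0.0002
gripper_force: 2.5
```

Request:
{"op": "move_arm", "data": {"jaw": [0], "dp": [[0.08, 0, 0]], "turn": [[0, 0, 0]]}}

```text
time_s: 23.92
position: [0.5744, -0.1614, 0.0362]
tool_rot: [[0.971, 0.239, -0.0], [0.239, -0.971, 0.0], [-0.0, -0.0, -1.0]]
ft_force: [-5.0, 0.7, 3.5]
grip_width: 0.0003
gripper_force: 2.5
```

Request:
{"op": "move_arm", "data": {"jaw": [0], "dp": [[0.08, 0, 0]], "turn": [[0, 0, 0]]}}

```text
time_s: 24.0
position: [0.5752, -0.1612, 0.0362]
tool_rot: [[0.971, 0.239, -0.0], [0.239, -0.971, 0.0], [-0.0, -0.0, -1.0]]
ft_force: [-5.3, 1.0, 3.2]
grip_width: -0.0001
gripper_force: 2.5
```

Request:
{"op": "move_arm", "data": {"jaw": [0], "dp": [[0.08, 0, 0]], "turn": [[0, 0, 0]]}}

```text
time_s: 24.08
position: [0.5758, -0.1611, 0.0362]
tool_rot: [[0.971, 0.239, -0.001], [0.239, -0.971, 0.0], [-0.001, -0.0, -1.0]]
ft_force: [-8.1, 0.8, 4.6]
grip_width: -0.0002
gripper_force: 3.9
```

Request:
{"op": "move_arm", "data": {"jaw": [0, 0, 0, 0, 0, 0, 0, 0, 0, 0, 0, 0], "dp": [[-0.1, 0, 0], [-0.2, 0, 0], [-0.2, 0, 0], [-0.2, 0, 0], [-0.3, 0, 0], [-0.3, 0, 0], [-0.3, 0, 0], [-0.4, 0, 0], [-0.8, 0, 0], [-1.2, 0, 0], [-2, 0, 0], [-3, 0, 0]], "turn": [[0, 0, 0], [0, 0, 0], [0, 0, 0], [0, 0, 0], [0, 0, 0], [0, 0, 0], [0, 0, 0], [0, 0, 0], [0, 0, 0], [0, 0, 0], [0, 0, 0], [0, 0, 0]]}}

```text
time_s: 25.08
position: [0.4891, -0.183, 0.0364]
tool_rot: [[0.971, 0.24, 0.003], [0.24, -0.971, -0.001], [0.002, 0.002, -1.0]]
ft_force: [-0.5, -0.5, -0.2]
grip_width: -0.0005
gripper_force: 0.0
```

Request:
{"op": "move_arm", "data": {"jaw": [0, 0, 0, 0, 0, 0, 0, 0, 0, 0, 0, 0], "dp": [[-2, 0, 0], [0, 0, -2], [0, 0, -3], [0, 0, -3], [0, 0, -2], [0, 0, 0], [0, 0, 0], [0, 0, 0], [0, 0, 0], [0, 0, 0], [0, 0, 0], [0, 0, 0]], "turn": [[0, 0, 0], [0, 0, 0], [0, 0, 0], [0, 0, 0], [0, 0, 0], [0, 0, 0], [0, 0, 0], [0, 0, 0], [0, 0, 0], [0, 0, 0], [0, 0, 0], [0, 0, 0]]}}

```text
time_s: 26.08
position: [0.4691, -0.1873, 0.1357]
tool_rot: [[0.971, 0.238, -0.001], [0.238, -0.971, 0.0], [-0.001, -0.001, -1.0]]
ft_force: [0.3, -0.0, -0.3]
grip_width: -0.0001
gripper_force: 0.0
```

Run:
```python
from h import *
s=observe();print(s["time_s"],s["position"],s["ft_force"].round(1))
im,d=cams.get_image("wrist");t,_=cams.get_image("top")
save("w8.png",np.hstack([cv2.resize(im,(400,300)),cv2.resize(t[120:253,190:367],(400,300),interpolation=2)]))
W=cloud("wrist",d,s).astype(float);Z=W[...,2];im=im.astype(int)
P=W[(im[...,2]>im[...,0]+40)&(im[...,2]>im[...,1]+25)&(abs(Z-.077)<.006)]
print(len(P),cv2.minAreaRect(P[:,:2].astype(np.float32)*1000))
```

```text
26.0833 [ 0.46905289 -0.18725102  0.13574687] [ 0.3 -0.  -0.3]
4092 ((568.6495361328125, -162.1490936279297), (12.137085914611816, 198.53964233398438), 13.779609680175781)
```

View pics/w8.png

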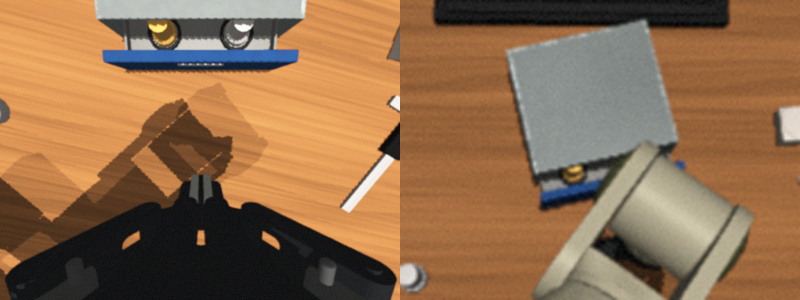

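The tray is latched: the plate centre is back at (0.569, -0.162). Both masters stand in their nests, brass at about (163,33) and steel at about (236,33), and the arm is clear.

```bash
python3 -c "
from rig import ticket
print(ticket.close_job())"
```

```text
the job is handed in; nothing more can be done
None
```

The job is handed in: the steel master stands in the nest beside the brass one, the tray is latched shut again, and the highest push force I read was about 9.3 N, under the 15 N limit.

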